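# Hang the window clamp plate on the shuttle's twin pins and run the shuttle home

### The arm

A 6-joint arm with a two-finger parallel gripper is mounted at the origin on a cart in front of the work surface, level with it; the furniture and walls round the work are solid. World frame = base frame: x ahead of the robot, y to its left, z up, the work surface at z = 0. Lengths are in mm, angles in rad, forces in N, time in s.
With the tool pointing down it reaches from about 300 to 750 mm from the base axis. Payload 8.5 kg.
Tool frame: the origin (TCP) lies on the mounting face of the last link; the fingertips stand 166 mm ahead of it and the grasp point (between the pads) lies 147 mm ahead of it (grip_depth is the z of the grasp point in the tool frame, in mm); z points along the fingers, x is the direction in which the jaws open and shut, and the axes are right-handed (so a half turn about z gives the same grasp; the last joint's range is limited). The gripper opens to 88 mm and grips with 3 to 60 N. Pads are 18 mm wide; open, the fingers measure 123 mm over their backs; the gripper's body (75 mm by 187 mm) begins 45 mm behind the grasp point.
Start: joints at [-1.343, 0.381, 1.297, -0, 1.464, -0.215], TCP at [235.651, -496.941, 404.748] pointing down, gripper open.
Joint ranges: [-3.11, 3.11], [-0.89, 2.33], [0.22, 2.48], [-1.42, 4.56], [0.17, 2.85], [-2.88, 2.88]. Speed limits (rad/s): [2.39, 2.39, 3.14, 3.14, 3.14, 3.14].

### API

Orientations are given as a rotation vector (axis times angle).
In Python, from station import * gives the robot as it stands. The module is installed in compiled form; this text tells all that it offers.
- The arm moves only by the shell command python3 -m crank 'ROWS' [OPENING] [FORCE]. ROWS is text: rows parted by semicolons, each of 6 numbers parted by spaces: the shift along the world's x, y, z as a fraction of full scale, then the turn, a rotation vector about the world's x, y, z as a fraction of full scale. In form: dx dy dz wx wy wz; .... A call has 1 to 5 rows; each row is the pose to reach, as a shift and turn from the pose measured when the call began, turning the shorter way round; what a row does not reach only later rows make up. Full scale, the value 1, is 30 cm for a shift and pi rad for a turn. A row lasts 1/8 s, in which the tool goes at most 62.5 mm and 10.7 degrees, less where a joint would pass 70% of its speed; a pose out of reach is approached as far as the arm can. A call with a number of a shift or a turn outside -1 to 1 is refused whole. A call with a gripper value outside its range is refused whole. OPENING is the finger opening in mm, from 0 to 88.1, set as the call begins (- or left out, the last holds). The fingers move at their own pace and stop on an object; FORCE is the grip in N (left out, the last holds). Time passes only in rows, so rows that repeat a pose let the fingers close. It gives the time, the measured TCP pose, the force and the opening at its end, in the units of the state.
- observe(): the state, without advancing time (a new reading comes with each control period).
- snapshot(name): name is "scene" or "top"; returns a dict with "color" (420x560x3 uint8, blue, green, red), "K" (3x3 intrinsics, pixels), "k1" (the pictures are not rectified: a ray, as slopes to the right and down, at radius r is drawn at 1 + k1 r^2 times it, then the intrinsics apply), "rvec" (rotation vector, rad) and "tvec" (3), from world to camera coordinates, as OpenCV has them. Camera axes: x right, y down, z forward; pixel columns grow to the right and rows downward; lengths in mm; the calibration is good to about 2 mm. A picture is of the moment at which its call begins. There is no depth.
- hand_in(): hands the job in, once; it reports no verdict.
The state is a dict: "clock": time; "joints": joint angles; "qvel": joint speeds; "joint_torque": joint torques, N m; "tool_pos": TCP position; "ee_rot": TCP orientation; "wrist_force": force on the tool from outside, world axes, zero at the start; "ft_torque": the same for the moment, N m; "finger_gap": opening from 0.0 (shut) to 1.0 (fully open).
Only numpy, scipy, OpenCV 4.12 (cv2) and the standard library are available. Lean on these libraries where they do the work, as an engineer would, in place of code of your own. Each camera call takes 0.05 s, during which the arm holds its last target.

### The job

Pick up the twin-window clamp plate by its upright rib and hang it on the two pins of the shuttle carriage, where the carriage now stands, both holes together, until it lies flat and fully down on the deck. Then, holding the plate by the rib, gently slide plate and carriage together away from the robot until the carriage is fully home against its end stop, and let go. Be gentle throughout, touch the fixture only with the plate, and leave the tweezers, the loupe, the die tray and the strip boat where they lie.

Things in the scene. Friction and masses are not known exactly. Their poses are not given: they have to be found in the camera images.
- clamp_plate: Loose steel plate, 84 (x) x 120 (y) x 6 mm, about 0.25 kg, flat on the worktop. Origin: centre of its underside, z up. Two 10.5 mm through holes for the pins at x = 0, y = +46 and -46 mm; between rib and holes two windows (47 x 23 mm, at y = +23 and -23), not for the pins. Either end may go to either pin (a half turn makes no difference).
- rib (a point): Top centre of the upright light-metal rib on the plate's middle, 42.5 mm above the plate's underside; axes as the plate's. The rib is 12 mm thick along x and 16 mm along y and rises 36.5 mm from the plate's top; pinch it across the 12 mm (fingers closing along the plate's x).
- fixture: Fixture screwed to the worktop: dark steel bed 146 (x) x 140 (y) x 10 mm, two rails along x, at the far (+x) end two stop blocks with black bumpers (tops at 30 mm). Origin: centre of the bed's underside, z up, x along the rails to the stop. On it rides the carriage, an aluminium block 56 (x) x 116 (y) mm, deck at 34.5 mm. Plate against fixture or carriage: 45 N at most, peaks included.
- pins_mid (a point): Fixed point of the fixture at x = -8, y = 0, z = 48.5 mm: pin-tip height, middle of where the pins may start. The two steel pins stand on the carriage at fixture y = +46 and -46 mm: 8 mm thick, 14 mm tall, the top 4 mm tapering to 6 mm. THE CARRIAGE'S PLACE IS NOT MEASURED: both pins start together anywhere from 17 mm before to 17 mm beyond this point along x; feel for them.
- home (a point): Point of the fixture at x = +25, y = 0, z = 34.5 mm: the plate's origin when it is down on the deck and the carriage is home; the holes' play allows 1.5 mm off. The carriage slides along x only, pins from x = -25 to a hard stop at x = +25 mm, with a steady friction of about 5 N; it stays where left. Rubbing the plate over the pin tips with a few newtons does not shift it.
- tweezers: black tweezers, 118 mm long, lying on the worktop; leave alone. Origin: centre of the underside
- loupe: small folding loupe, 52 x 30 x 16 mm, on the worktop near the robot; leave alone. Origin: centre of the underside
- die_tray: small blue-and-clear die tray, 51 x 54 x 9 mm, on the worktop near the robot; leave alone. Origin: centre of the underside
- boat: flat black strip boat, 56 x 190 x 9 mm, behind the fixture; leave alone. Origin: centre of the underside

How it is judged:
By the outcome, as a careful person would: the job done as asked, in the order asked, and still so for the second after the job is handed in, with the robot touching nothing.
It also fails if it takes over 66 s, if anything falls off the work surface, if the arm or the gripper's body presses on something with over 40 N, if the wrist force passes 120 N, or if a joint passes its speed limit or range.

## Working session

There is one attempt and no reset: what is moved stays moved. The work goes in short steps, Python scripts to look and compute and a shell command to move; the robot and the scene stay as the last step left them, time stands still between calls to the robot, and variables do not carry over. Pictures are saved under pics/ and viewed, and the job is handed in when it is done.

```bash
mkdir -p pics
cat > h.py <<'E'
from station import *
import numpy as np, cv2
def ray(s,u,v):
    K=np.array(s["K"]);k1=s["k1"]
    xd=(u-K[0,2])/K[0,0];yd=(v-K[1,2])/K[1,1]
    p=cv2.undistortPoints(np.array([[[u,v]]],float),K,np.array([k1,0,0,0.]))[0,0]
    R=cv2.Rodrigues(np.array(s["rvec"],float))[0];t=np.array(s["tvec"],float).ravel()
    return -R.T@t, R.T@np.array([p[0],p[1],1])
def onz(s,u,v,z):
    c,d=ray(s,u,v);return c+d*(z-c[2])/d[2]
def proj(s,P):
    return cv2.projectPoints(np.array(P,float).reshape(-1,3),np.array(s["rvec"],float),np.array(s["tvec"],float),np.array(s["K"],float),np.array([s["k1"],0,0,0.]))[0].reshape(-1,2)
E
python3 - <<'E'
from h import *
import pickle
for n in("scene","top"):
    s=snapshot(n);cv2.imwrite(f"pics/{n}0.png",s["color"]);pickle.dump(s,open(n+"0.pkl","wb"))
    print(n,ray(s,280,210),s["k1"])
o=observe();print({k:np.round(v,3) for k,v in o.items()})
E
```

```text
scene (array([ 35.25557255, 420.74849831, 853.71496439]), array([ 0.47749733, -0.41044726, -0.77689956])) 0.035867410760545546
top (array([ 314.538986  ,  -12.12252279, 1379.76677957]), array([ 0.19902017, -0.00138034, -0.98001145])) -0.2014920817901596
{'clock': np.float64(0.1), 'joints': array([-1.343,  0.381,  1.298, -0.   ,  1.464, -0.215]), 'qvel': array([-0.001,  0.   , -0.003, -0.   , -0.   ,  0.001]), 'joint_torque': array([ 4.0000e-03, -4.3865e+01, -2.2491e+01,  7.2000e-02,  3.4000e-02,
       -0.0000e+00]), 'tool_pos': array([ 235.648, -496.926,  404.219]), 'ee_rot': array([-2.654e+00,  1.679e+00,  1.000e-03]), 'wrist_force': array([-0.312,  0.957, -0.42 ]), 'ft_torque': array([-0.035,  0.003,  0.002]), 'finger_gap': np.float64(0.998)}
```

View pics/scene0.png

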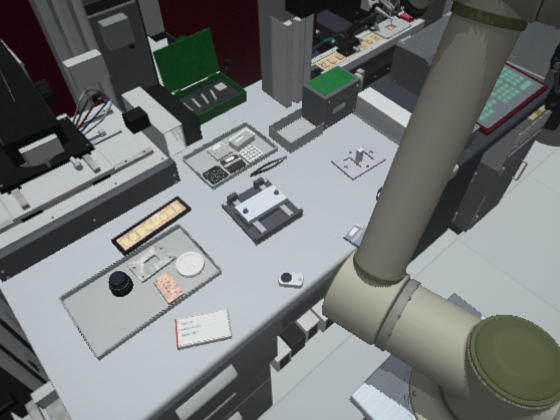

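View pics/top0.png

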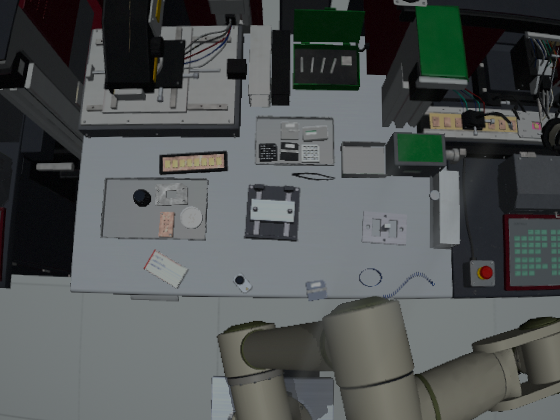

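The top view shows the fixture at about (272,212), the plate at (384,227), the boat at (193,162), tweezers at (313,177), loupe at (243,284) and die tray at (316,290). I'll zoom in on the fixture and the plate.

Run:
```python
import pickle,cv2,numpy as np
t=pickle.load(open("top0.pkl","rb"))["color"];s=pickle.load(open("scene0.pkl","rb"))["color"]
f=lambda im,u,v,w,h,k:cv2.resize(im[v:v+h,u:u+w],None,fx=k,fy=k,interpolation=cv2.INTER_CUBIC)
a=f(t,235,175,75,75,5);b=f(t,350,195,70,60,5)
cv2.imwrite("pics/c1.png",a);cv2.imwrite("pics/c2.png",b)
cv2.imwrite("pics/c3.png",f(s,210,160,190,90,4))
```

```text
(no output)
```

View pics/c1.png

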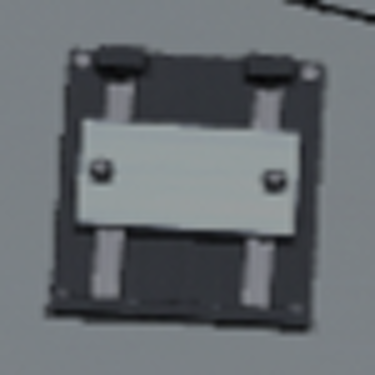

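View pics/c2.png

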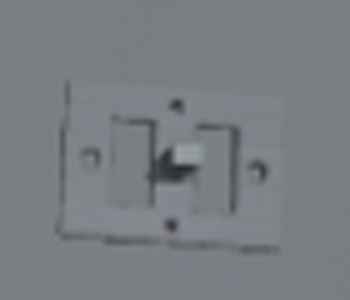

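View pics/c3.png

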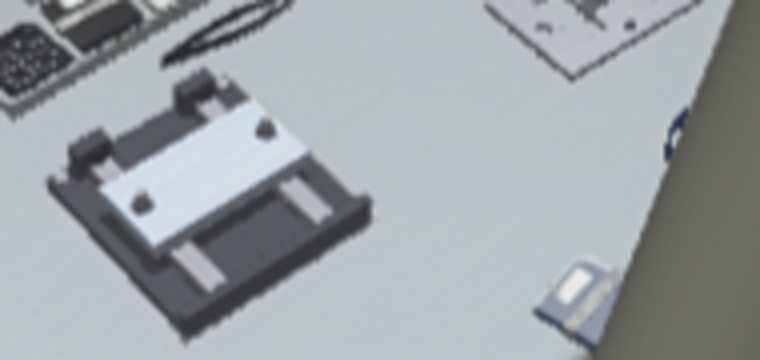

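The crops show the carriage deck as a bright rectangle with two dark pins, at about (255,209) and (290,211) in the top view. The plate has its two holes at about (368,227) and (401.5,229.5), with the rib between them. Next I'll measure both.

```bash
cat > meas.py <<'E'
from h import *
import pickle
t=pickle.load(open("top0.pkl","rb"));s=pickle.load(open("scene0.pkl","rb"))
def blob(im,mask,x0,y0,x1,y1):
    m=np.zeros_like(mask);m[y0:y1,x0:x1]=mask[y0:y1,x0:x1]
    n,l,st,c=cv2.connectedComponentsWithStats(m);i=1+np.argmax(st[1:,4])
    return (l==i).astype(np.uint8)*255
def rect(sn,mask,z,k=4):
    cs=max(cv2.findContours(mask,cv2.RETR_EXTERNAL,cv2.CHAIN_APPROX_NONE)[0],key=cv2.contourArea)
    W=np.array([onz(sn,p[0][0],p[0][1],z)[:2] for p in cs],np.float32)
    r=cv2.minAreaRect(W);return r
for n,sn,fb,pb in(("top",t,(240,180,305,245),(355,200,412,255)),("scene",s,(215,170,310,245),(325,135,392,190))):
    im=sn["color"];g=cv2.cvtColor(im,cv2.COLOR_BGR2GRAY)
    print(n,"vals",[int(g[v,u]) for u,v in([(272,210),(250,240),(320,220),(360,213),(388,226)] if n=="top" else [(262,200),(240,215),(330,200),(345,160),(300,260)])])
    dark=(g<90).astype(np.uint8)*255
    bed=blob(im,dark,*fb);r=rect(sn,bed,10);print("bed",r)
    cv2.imwrite(f"pics/bed_{n}.png",bed)
    x0,y0,x1,y1=fb
E
python3 meas.py
```

```text
top vals [154, 128, 127, 126, 152]
bed ((587.0235595703125, 7.639617919921875), (141.67825317382812, 152.44459533691406), 87.74114990234375)
scene vals [217, 85, 192, 143, 195]
bed ((590.2573852539062, 5.7546539306640625), (144.1877899169922, 160.3525848388672), 87.27934265136719)
```

```bash
cat > m2.py <<'E'
from h import *
import pickle
t=pickle.load(open("top0.pkl","rb"));s=pickle.load(open("scene0.pkl","rb"))
def pins(sn,box):
    g=cv2.cvtColor(sn["color"],cv2.COLOR_BGR2GRAY)
    x0,y0,x1,y1=box; g=g[y0:y1,x0:x1]
    th,m=cv2.threshold(g,0,255,cv2.THRESH_OTSU); m=(g>(135 if sn is t else 175)).astype(np.uint8)*255
    n,l,st,c=cv2.connectedComponentsWithStats(m)
    # deck = component containing centre
    lab=l[(y1-y0)//2,(x1-x0)//2]; d=(l==lab).astype(np.uint8)*255
    ext=max(cv2.findContours(d,cv2.RETR_EXTERNAL,cv2.CHAIN_APPROX_NONE)[0],key=cv2.contourArea)
    f=np.zeros_like(d);cv2.drawContours(f,[ext],-1,255,-1)
    hole=cv2.bitwise_and(f,cv2.bitwise_not(d))
    n,l,st,c=cv2.connectedComponentsWithStats(hole)
    out=[]
    for i in np.argsort(-st[1:,4])[:2]+1:
        w=np.where(l==i,(200.-g),0);ys,xs=np.mgrid[:g.shape[0],:g.shape[1]]
        out.append((( w*xs).sum()/w.sum()+x0,(w*ys).sum()/w.sum()+y0,st[i,4]))
    W=np.array([onz(sn,p[0][0]+x0,p[0][1]+y0,34.5)[:2] for p in ext],np.float32)
    return out,cv2.minAreaRect(W)
res={}
for n,sn,b in(("top",t,(245,190,300,232)),("scene",s,(230,180,295,228))):
    o,r=pins(sn,b);print(n,np.round(o,2),"deck",r);res[n]=o
    for z in(41.5,45,48.5):print(z,[np.round(onz(sn,p[0],p[1],z)[:2],1) for p in o])
def tri(a,b):
    c1,d1=ray(t,*a[:2]);c2,d2=ray(s,*b[:2])
    A=np.stack([d1,-d2],1);k=np.linalg.lstsq(A,c2-c1,rcond=None)[0]
    p,q=c1+k[0]*d1,c2+k[1]*d2;return (p+q)/2,np.linalg.norm(p-q)
T=sorted(res["top"]);S=sorted(res["scene"])
for a,b in zip(T,S):print(tri(a,b))
# plate: holes & rib
for n,sn,b in(("top",t,(355,205,415,250)),("scene",s,(325,135,392,190))):
    x0,y0,x1,y1=b
    cv2.imwrite(f"pics/p_{n}.png",cv2.resize(sn["color"][y0:y1,x0:x1],None,fx=10,fy=10,interpolation=cv2.INTER_CUBIC))
E
python3 m2.py
```

```text
top [[289.42 211.    27.  ]] deck ((588.5648803710938, 6.743400573730469), (111.68218994140625, 56.269012451171875), 87.35987091064453)
41.5 [array([584. , -38.8])]
45 [array([583.3, -38.8])]
48.5 [array([582.6, -38.7])]
scene [[245.07 210.64  27.  ]
 [275.98 192.09  24.  ]] deck ((590.9589233398438, -16.71778106689453), (164.5588836669922, 93.78451538085938), 74.63591003417969)
41.5 [array([586.8,  53.9]), array([582.7, -37.6])]
45 [array([584.5,  55.5]), array([580.3, -35.6])]
48.5 [array([582.1,  57.1]), array([578. , -33.7])]
(array([628.22144574, -15.03239058, -58.04749466]), np.float64(70.20246790036595))
```

```bash
ls pics
```

```text
bed_scene.png
bed_top.png
c1.png
c2.png
c3.png
p_scene.png
p_top.png
scene0.png
top0.png
```

View pics/p_top.png

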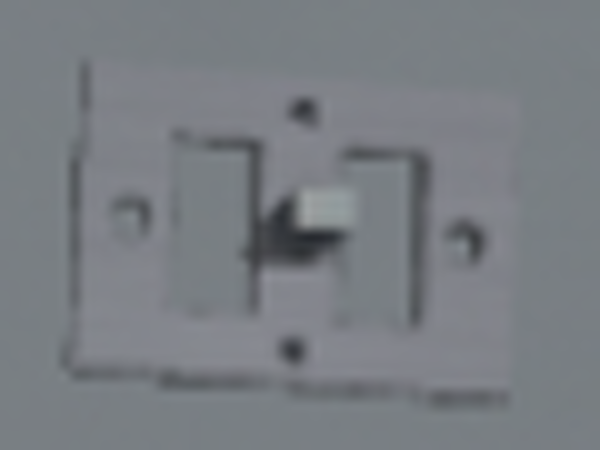

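View pics/p_scene.png

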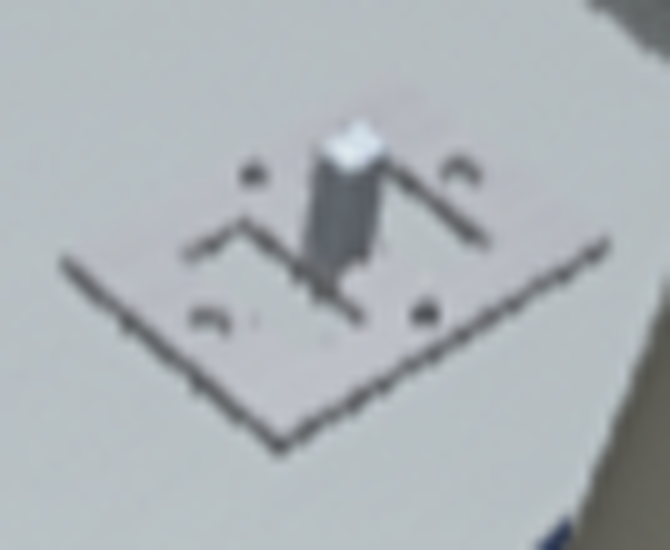

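```bash
cat > m3.py <<'E'
from m2 import t,s,onz,np,tri
import sys
q=lambda p,x0,y0,k:(x0+(p[0]+.5)/k-.5,y0+(p[1]+.5)/k-.5)
print("--- PLATE")
for n,sn,x0,y0,sc,h,r in(("top",t,355,205,[(304,112),(293,350)],[(130,217),(467,243)],(327,207)),("scene",s,325,135,[(254,174),(426,314)],[(210,326),(462,174)],(353,147))):
    S=[onz(sn,*q(p,x0,y0,10),6)[:2] for p in sc];H=[onz(sn,*q(p,x0,y0,10),6)[:2] for p in h]
    a=S[0]-S[1];b=H[0]-H[1]
    print(n,"mid",np.round((S[0]+S[1])/2,1),np.round((H[0]+H[1])/2,1),"len",np.hypot(*a),np.hypot(*b),"yaw",np.degrees(np.arctan2(a[1],a[0])),np.degrees(np.arctan2(-b[0],b[1])),"rib",onz(sn,*q(r,x0,y0,10),42.5)[:2])
print(tri(q((327,207),355,205,10),q((353,147),325,135,10)))
print("--- PINS")
P=[q((100,170),235,175,5),q((275,180),235,175,5)]
Q=[q((140,203),210,160,4),q((264,129),210,160,4)]
for sn,L in((t,P),(s,Q)):
  for z in(41.5,45):
    A=[onz(sn,*p,z)[:2] for p in L];d=A[0]-A[1];print(z,np.round(A,1),np.round(sum(A)/2,1),np.hypot(*d),np.degrees(np.arctan2(-d[0],d[1])))
for a,b in zip(P,Q):print(tri(a,b))
E
python3 m3.py | sed -n '/PLATE/,$p'
```

```text
--- PLATE
top mid [ 548.8 -297.4] [ 548.9 -297.5] len 65.55708132955762 92.89603421221042 yaw -4.029725914797421 -3.7700747144460327 rib [ 548.97709155 -297.56939499]
scene mid [ 550.2 -300. ] [ 548.8 -298.1] len 66.66939445593239 92.70335513562473 yaw -4.322320593778859 -3.3197219182528768 rib [ 549.68587769 -297.93986383]
(array([ 548.98281819, -297.28096191,   43.35886469]), np.float64(0.3765747842698569))
--- PINS
41.5 [[589.2  52.9]
 [585.  -39.3]] [587.1   6.8] 92.31801942426353 -2.5552861396047715
45 [[588.4  52.8]
 [584.3 -39.2]] [586.4   6.8] 92.0765779770735 -2.555286139604739
41.5 [[588.1  54.2]
 [583.8 -37.4]] [586.    8.4] 91.70570291803774 -2.723080049324602
45 [[585.7  55.8]
 [581.4 -35.4]] [583.6  10.2] 91.3105243331995 -2.723080049324651
(array([589.68481517,  53.08890161,  39.15285245]), np.float64(0.10370196117036716))
(array([585.78304009, -39.26674455,  38.36310692]), np.float64(0.2594133367382368))
```

```bash
cat > st.py <<'E'
from h import *
from scipy.spatial.transform import Rotation as R
import sys
def st():
    o=observe();M=R.from_rotvec(o["ee_rot"]).as_matrix();p=np.array(o["tool_pos"])
    return o,M,p
if __name__=="__main__":
    o,M,p=st();yaw=np.degrees(np.arctan2(M[1,0],M[0,0]))
    print("t",o["clock"],"p",np.round(p,2),"grasp",np.round(p+147*M[:,2],2),"jawyaw",round(yaw,2),"z",np.round(M[:,2],4),"gap",round(float(o["finger_gap"])*88.1,2),"F",np.round(o["wrist_force"],2),"T",np.round(o["ft_torque"],3),"q",np.round(o["joints"],3))
    if len(sys.argv)>1:
        x,y,z,w=map(float,sys.argv[1:5]);dw=(w-yaw+90)%180-90
        T=R.from_euler('z',dw,degrees=True).as_matrix()@M
        ideal=R.from_matrix(np.array([[np.cos(np.radians(yaw+dw)),np.sin(np.radians(yaw+dw)),0],[np.sin(np.radians(yaw+dw)),-np.cos(np.radians(yaw+dw)),0],[0,0,-1.]]).T)
        ideal=R.from_matrix(np.column_stack([[np.cos(np.radians(yaw+dw)),np.sin(np.radians(yaw+dw)),0],[np.sin(np.radians(yaw+dw)),-np.cos(np.radians(yaw+dw)),0],[0,0,-1.]]))
        rv=(ideal*R.from_matrix(M).inv()).as_rotvec()
        tcp=np.array([x,y,z+147]);print("d mm",tcp-p,"frac",np.round((tcp-p)/300,4),"turn deg",dw,np.round(rv/np.pi,4))
E
python3 st.py 549 -297.5 257 -3.9
```

```text
t 0.1 p [ 235.65 -496.93  404.22] grasp [ 235.6  -496.75  257.22] jawyaw -64.63 z [-3.0e-04  1.2e-03 -1.0e+00] gap 87.92 F [-0.31  0.96 -0.42] T [-0.035  0.003  0.002] q [-1.343  0.381  1.298 -0.     1.464 -0.215]
d mm [ 3.13352420e+02  1.99425876e+02 -2.18551876e-01] frac [ 1.0445e+00  6.6480e-01 -7.0000e-04] turn deg 60.7280862835936 [-3.000e-04 -3.000e-04  3.374e-01]
```

```bash
python3 -m crank '0.12 0.08 0 0 0 0.05;0.28 0.18 0 0 0 0.1;0.44 0.28 0 0 0 0.15;0.6 0.38 0 0 0 0.2;0.76 0.48 0 0 0 0.25' 50; python3 st.py 549 -297.5 80 -3.9
```

```text
clock: 0.72
tool_pos: [465.1, -351.7, 403.9]
ee_rot: [-3.096, 0.528, 0.003]
wrist_force: [0.7, -0.3, 0.3]
finger_gap: 0.568
t 0.725 p [ 465.07 -351.73  403.95] grasp [ 464.85 -351.58  256.95] jawyaw -19.34 z [-0.0015  0.001  -1.    ] gap 50.07 F [ 0.72 -0.27  0.29] T [-0.083 -0.045  0.003] q [-0.85   0.44   1.203 -0.     1.5   -0.513]
d mm [  83.9301016    54.22897554 -176.94855647] frac [ 0.2798  0.1808 -0.5898] turn deg 15.438455122469094 [-0.0003 -0.0005  0.0858]
```

```bash
python3 -m crank '0.14 0.09 -0.1 0 0 0.04;0.28 0.18 -0.2 0 0 0.0858;0.28 0.181 -0.35 0 0 0.0858;0.28 0.181 -0.47 0 0 0.0858;0.28 0.181 -0.47 0 0 0.0858'; python3 st.py 549 -297.5 28 -3.9
python3 - <<'E'
from h import *
for n in("scene","top"):
    s=snapshot(n);c=s["color"]
    x0,y0,x1,y1=(310,110,410,200) if n=="scene" else (340,180,430,260)
    cv2.imwrite(f"pics/a_{n}.png",cv2.resize(c[y0:y1,x0:x1],None,fx=6,fy=6,interpolation=cv2.INTER_CUBIC))
E
```

```text
clock: 1.35
tool_pos: [548.8, -297.1, 260.4]
ee_rot: [-3.136, 0.106, 0.01]
wrist_force: [-0.6, -0.9, 1.1]
finger_gap: 0.568
t 1.35 p [ 548.82 -297.14  260.4 ] grasp [ 547.87 -296.49  113.4 ] jawyaw -3.89 z [-0.0064  0.0044 -1.    ] gap 50.01 F [-0.59 -0.85  1.15] T [-0.087 -0.048 -0.023] q [-6.860e-01  6.370e-01  1.284e+00 -1.000e-03  1.228e+00 -6.170e-01]
d mm [  0.18203802  -0.35614735 -85.39966334] frac [ 0.0006 -0.0012 -0.2847] turn deg -0.014085222584625967 [-0.0014 -0.002  -0.0001]
```

View pics/a_scene.png

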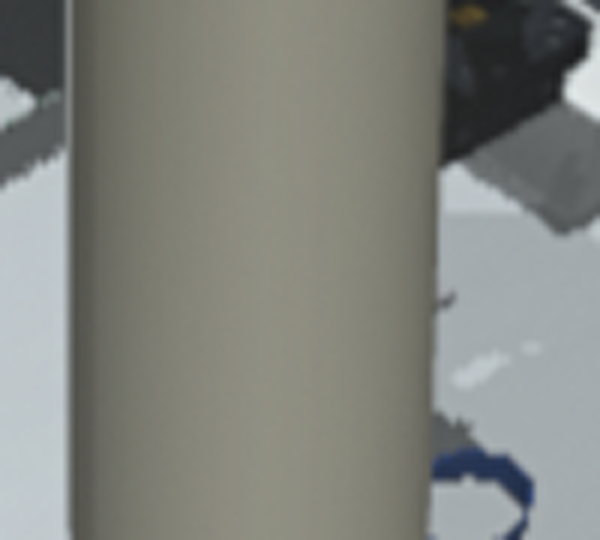

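View pics/a_top.png

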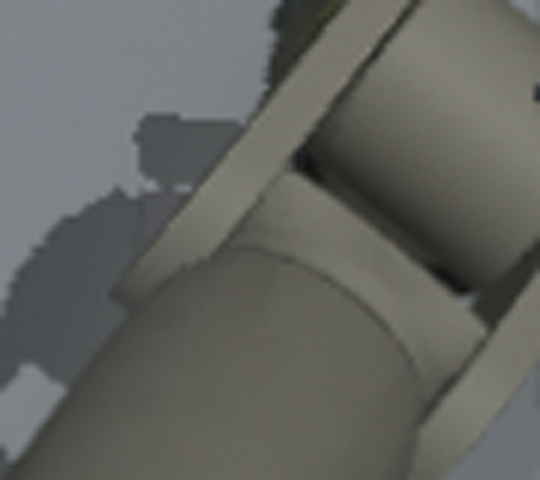

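Both views are blocked by the arm (it fills the crops), so I'll rely on the measurements and descend carefully.

```bash
python3 -m crank '0 -0.001 -0.12 -0.0014 -0.002 0;0 -0.001 -0.18 -0.0014 -0.002 0;0 -0.001 -0.18 -0.0014 -0.002 0'; python3 st.py 549 -297.5 28 -3.9
```

```text
clock: 1.82
tool_pos: [549.3, -298.3, 210.8]
ee_rot: [3.135, -0.107, 0.009]
wrist_force: [0.6, 0.0, -0.0]
finger_gap: 0.565
t 1.825 p [ 549.35 -298.28  210.78] grasp [ 550.2  -298.97   63.78] jawyaw -3.92 z [ 0.0058 -0.0048 -1.    ] gap 49.75 F [ 0.61  0.03 -0.  ] T [-0.057 -0.052 -0.045] q [-0.687  0.696  1.333 -0.     1.105 -0.618]
d mm [ -0.34780831   0.7759904  -35.77947006] frac [-0.0012  0.0026 -0.1193] turn deg 0.017700504633012315 [0.0015 0.0018 0.0001]
```

```bash
python3 -m crank '0 0 0 0 0 0'; python3 st.py 549 -297.5 28 -3.9
```

```text
clock: 1.95
tool_pos: [549.7, -298.6, 212.7]
ee_rot: [3.133, -0.107, 0.013]
wrist_force: [-0.6, 0.3, 0.0]
finger_gap: 0.57
t 1.95 p [ 549.65 -298.64  212.73] grasp [ 550.85 -299.62   65.74] jawyaw -3.93 z [ 0.0082 -0.0067 -0.9999] gap 50.19 F [-0.61  0.26  0.04] T [-0.023 -0.098 -0.012] q [-0.687  0.694  1.331  0.     1.107 -0.618]
d mm [ -0.65185385   1.13770326 -37.73131335] frac [-0.0022  0.0038 -0.1258] turn deg 0.025420807003499135 [0.0021 0.0026 0.0001]
```

```bash
python3 -m crank '-0.002 0.004 -0.04 0.0021 0.0026 0;-0.002 0.004 -0.09 0.0021 0.0026 0;-0.002 0.004 -0.126 0.0021 0.0026 0;-0.002 0.004 -0.126 0.0021 0.0026 0;-0.002 0.004 -0.126 0.0021 0.0026 0'; python3 st.py 549 -297.5 28 -3.9
```

```text
clock: 2.58
tool_pos: [549.1, -297.5, 175.0]
ee_rot: [3.14, -0.108, 0.0]
wrist_force: [0.2, -0.1, -0.6]
finger_gap: 0.566
t 2.575 p [ 549.11 -297.51  174.99] grasp [ 549.12 -297.53   27.99] jawyaw -3.93 z [ 0.e+00 -2.e-04 -1.e+00] gap 49.83 F [ 0.2  -0.06 -0.57] T [-0.074 -0.051 -0.023] q [-0.686  0.743  1.36  -0.     1.039 -0.617]
d mm [-0.11383523  0.01032838  0.00546756] frac [-0.0004  0.      0.    ] turn deg 0.02652246745222442 [0.0001 0.     0.0001]
```

```bash
python3 -m crank '0 0 0 0 0 0;0 0 0 0 0 0;0 0 0 0 0 0;0 0 0 0 0 0;0 0 0 0 0 0' 5 12; python3 st.py;python3 -m crank '0 0 0 0 0 0;0 0 0 0 0 0;0 0 0 0 0 0;0 0 0 0 0 0;0 0 0 0 0 0' 5 40; python3 st.py 549 -297.5 28 -3.9
```

```text
clock: 3.2
tool_pos: [549.1, -297.5, 175.1]
ee_rot: [3.14, -0.108, 0.0]
wrist_force: [0.7, 0.1, 1.5]
finger_gap: 0.135
t 3.2 p [ 549.15 -297.5   175.06] grasp [ 549.17 -297.54   28.06] jawyaw -3.93 z [ 2.e-04 -2.e-04 -1.e+00] gap 11.86 F [0.74 0.07 1.5 ] T [ 0.033 -0.122 -0.008] q [-0.686  0.743  1.36  -0.     1.039 -0.617]
clock: 3.82
tool_pos: [549.1, -297.5, 175.1]
ee_rot: [3.14, -0.108, 0.0]
wrist_force: [0.2, 0.7, 0.4]
finger_gap: 0.134
t 3.825 p [ 549.14 -297.51  175.06] grasp [ 549.17 -297.55   28.06] jawyaw -3.93 z [ 2.e-04 -2.e-04 -1.e+00] gap 11.81 F [0.16 0.72 0.4 ] T [-0.001 -0.134 -0.   ] q [-0.686  0.743  1.36  -0.     1.039 -0.617]
d mm [-0.14097086  0.01094015 -0.05827718] frac [-0.0005  0.     -0.0002] turn deg 0.02900192138174873 [0.0001 0.0001 0.0002]
```

The opening is 11.8 mm, so the rib is gripped. I'll lift.

```bash
python3 -m crank '0 0 0.02 0 0 0;0 0 0.08 0 0 0;0 0 0.18 0 0 0;0 0 0.28 0 0 0;0 0 0.3 0 0 0'; python3 st.py 587.5 7 113 -2.6
python3 - <<'E'
from h import *
s=snapshot("scene");cv2.imwrite("pics/lift.png",s["color"])
E
```

```text
clock: 4.45
tool_pos: [549.3, -297.5, 267.8]
ee_rot: [3.137, -0.107, 0.006]
wrist_force: [0.1, 0.4, -2.9]
finger_gap: 0.131
t 4.45 p [ 549.26 -297.54  267.84] grasp [ 549.81 -298.    120.84] jawyaw -3.92 z [ 0.0037 -0.0031 -1.    ] gap 11.51 F [ 0.12  0.35 -2.93] T [-0.018 -0.082 -0.009] q [-0.686  0.628  1.278 -0.     1.231 -0.617]
d mm [ 38.23702459 304.54205143  -7.83522419] frac [ 0.1275  1.0151 -0.0261] turn deg 1.323215796730267 [0.001  0.0012 0.0074]
```

View pics/lift.png

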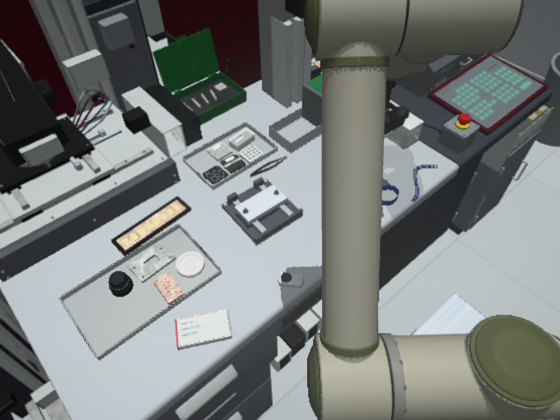

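The weight reads −2.9 N and the plate is gone from its place, so it's held. Now I'll carry it over to the pins.

```bash
python3 -m crank '0.01 0.08 0 0 0 0;0.03 0.22 0 0 0 0.002;0.05 0.4 0 0 0 0.004;0.07 0.58 0 0 0 0.007;0.09 0.7 0 0 0 0.0074'; python3 -m crank '0 0 0 0 0 0;0 0 0 0 0 0'; python3 st.py 587.5 7 100 -2.6
```

```text
clock: 5.12
tool_pos: [575.7, -83.9, 266.0]
ee_rot: [3.14, -0.068, 0.0]
wrist_force: [-0.7, -0.0, -3.7]
finger_gap: 0.13
clock: 5.38
tool_pos: [575.4, -83.5, 265.3]
ee_rot: [3.14, -0.067, -0.002]
wrist_force: [1.5, -0.3, -2.8]
finger_gap: 0.136
t 5.375 p [575.43 -83.53 265.31] grasp [575.24 -83.59 118.31] jawyaw -2.43 z [-1.3e-03 -4.0e-04 -1.0e+00] gap 11.94 F [ 1.54 -0.26 -2.76] T [-0.004 -0.092  0.003] q [-3.480e-01  5.670e-01  1.412e+00 -1.000e-03  1.164e+00 -3.050e-01]
d mm [ 12.07000744  90.52885197 -18.31080108] frac [ 0.0402  0.3018 -0.061 ] turn deg -0.17144484215869227 [ 0.0001 -0.0004 -0.001 ]
```

```bash
python3 -m crank '0.01 0.12 0 0 0 0;0.03 0.24 0 0 0 -0.0005;0.04 0.302 -0.03 0 -0.0004 -0.001;0.04 0.302 -0.06 0 -0.0004 -0.001;0.04 0.302 -0.061 0 -0.0004 -0.001'; python3 -m crank '0 0 0 0 0 0;0 0 0 0 0 0'; python3 st.py 587.5 7 100 -2.6
python3 - <<'E'
from h import *
for n in("scene","top"):
    s=snapshot(n);c=s["color"]
    x0,y0,x1,y1=(200,140,340,245) if n=="scene" else (225,170,325,245)
    cv2.imwrite(f"pics/b_{n}.png",cv2.resize(c[y0:y1,x0:x1],None,fx=5,fy=5,interpolation=cv2.INTER_CUBIC))
E
```

```text
clock: 6.0
tool_pos: [587.3, 5.9, 245.8]
ee_rot: [3.14, -0.073, -0.004]
wrist_force: [0.3, 0.6, -3.0]
finger_gap: 0.129
clock: 6.25
tool_pos: [587.3, 5.1, 245.9]
ee_rot: [3.14, -0.075, -0.003]
wrist_force: [0.2, -0.5, -2.9]
finger_gap: 0.132
t 6.25 p [587.29   5.05 245.91] grasp [586.98   4.98  98.91] jawyaw -2.73 z [-2.1e-03 -5.0e-04 -1.0e+00] gap 11.65 F [ 0.19 -0.55 -2.85] T [-0.032 -0.113 -0.   ] q [-1.930e-01  5.990e-01  1.415e+00 -1.000e-03  1.129e+00 -1.450e-01]
d mm [0.21489317 1.94633021 1.0922299 ] frac [0.0007 0.0065 0.0036] turn deg 0.13019891520688986 [ 0.0002 -0.0007  0.0007]
```

View pics/b_scene.png

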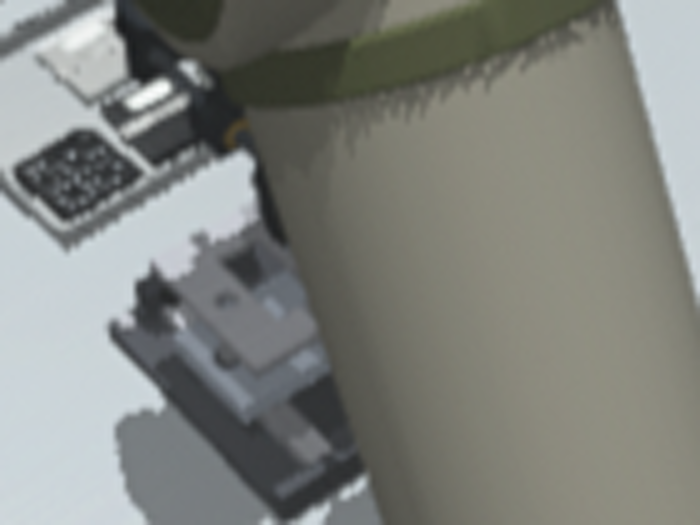

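View pics/b_top.png

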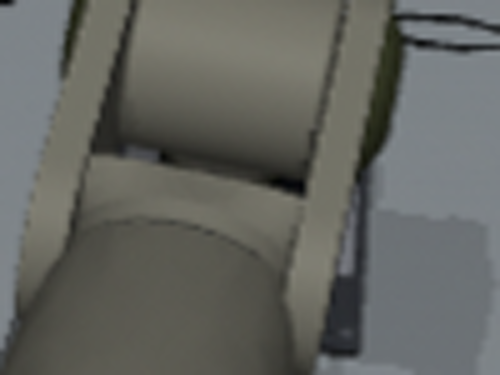

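Run:
```python
from h import *
from st import st
s=snapshot("scene")
o,M,p=st();g=p+147*M[:,2]
x=M[:,0];y=-M[:,1];up=-M[:,2]
rib0=g+up*(-28+6)
print("pred hole top centre px",proj(s,rib0+46*y),"world",rib0+46*y)
print("corners",proj(s,[rib0+60*y+42*x,rib0+60*y-42*x]))
print("observed hole -> world",onz(s,200+228.5/5-.5,140+298.5/5-.5,(rib0+46*y)[2]-1))
print("corner bottom(lip) ",onz(s,200+262/5,140+372/5,(rib0)[2]))
```

```text
pred hole top centre px [[244.25738551 199.67593752]] world [589.11722236  51.42777273  76.98151677]
corners [[228.71286273 191.76612181]
 [250.14665663 213.95912269]]
observed hole -> world [589.52791634  48.46139473  75.98151677]
corner bottom(lip)  [543.57758099  64.40762286  77.00951753]
```

```bash
python3 -m crank '0.001 0.0065 -0.03 0 -0.0007 0.0007;0.001 0.0065 -0.06 0 -0.0007 0.0007;0.001 0.0065 -0.06 0 -0.0007 0.0007;0.001 0.0065 -0.06 0 -0.0007 0.0007;0.001 0.0065 -0.06 0 -0.0007 0.0007'; python3 st.py 587.5 7 78.5 -2.6
```

```text
clock: 7.02
tool_pos: [587.6, 7.6, 228.2]
ee_rot: [3.14, -0.07, 0.001]
wrist_force: [-0.0, -0.4, -2.7]
finger_gap: 0.128
t 7.025 p [587.62   7.56 228.2 ] grasp [587.72   7.47  81.2 ] jawyaw -2.56 z [ 7.e-04 -6.e-04 -1.e+00] gap 11.29 F [-0.01 -0.43 -2.67] T [-0.044 -0.117 -0.   ] q [-0.188  0.622  1.432 -0.     1.087 -0.143]
d mm [-0.12313166 -0.55587988 -2.69809343] frac [-0.0004 -0.0019 -0.009 ] turn deg -0.03840315072307021 [ 0.0002  0.0002 -0.0002]
```

```bash
python3 -m crank '0 -0.0015 -0.008 0 0 0;0 -0.0015 -0.0127 0 0 0;0 -0.0015 -0.0127 0 0 0'; python3 st.py 587.5 7 76 -2.6;  python3 -m crank '0 0 -0.0027 0 0 0;0 0 -0.0043 0 0 0;0 0 -0.0043 0 0 0'; python3 st.py 587.5 7 75 -2.6
```

```text
clock: 7.4
tool_pos: [587.6, 7.0, 224.3]
ee_rot: [3.14, -0.07, 0.001]
wrist_force: [-0.1, -0.8, -3.3]
finger_gap: 0.128
t 7.4 p [587.61   7.04 224.29] grasp [587.68   6.96  77.29] jawyaw -2.57 z [ 5.e-04 -6.e-04 -1.e+00] gap 11.26 F [-0.12 -0.78 -3.3 ] T [-0.02  -0.042 -0.033] q [-1.890e-01  6.270e-01  1.436e+00 -1.000e-03  1.078e+00 -1.440e-01]
d mm [-0.10610062 -0.04315282 -1.2901378 ] frac [-0.0004 -0.0001 -0.0043] turn deg -0.03330179250357901 [ 0.0002  0.0002 -0.0002]
clock: 7.78
tool_pos: [587.6, 7.1, 222.9]
ee_rot: [3.14, -0.07, 0.001]
wrist_force: [-0.2, -0.4, -3.2]
finger_gap: 0.132
t 7.775 p [587.61   7.09 222.94] grasp [587.67   7.01  75.94] jawyaw -2.56 z [ 4.e-04 -5.e-04 -1.e+00] gap 11.67 F [-0.23 -0.44 -3.25] T [-0.031 -0.044  0.023] q [-0.189  0.629  1.437 -0.     1.075 -0.144]
d mm [-0.11391099 -0.08689913 -0.9398638 ] frac [-0.0004 -0.0003 -0.0031] turn deg -0.036534749062170135 [ 0.0002  0.0001 -0.0002]
```

No contact yet. I'll keep going in small steps.

```bash
python3 -m crank '0 0 -0.0035 0 0 0;0 0 -0.0035 0 0 0'; python3 st.py|cut -c1-140;  python3 -m crank '0 0 -0.0035 0 0 0;0 0 -0.0035 0 0 0'; python3 -m crank '0 0 -0.0035 0 0 0;0 0 -0.0035 0 0 0'; python3 st.py 587.5 7 75 -2.6
```

```text
clock: 8.02
tool_pos: [587.6, 7.1, 221.8]
ee_rot: [3.14, -0.07, 0.0]
wrist_force: [0.2, 0.2, -2.7]
finger_gap: 0.13
t 8.025 p [587.58   7.07 221.79] grasp [587.61   7.    74.79] jawyaw -2.57 z [ 2.e-04 -5.e-04 -1.e+00] gap 11.47 F [ 0.24  0.22 -2.69] T [-0
clock: 8.28
tool_pos: [587.6, 7.1, 220.6]
ee_rot: [3.14, -0.07, 0.0]
wrist_force: [0.2, 0.4, -3.8]
finger_gap: 0.13
clock: 8.52
tool_pos: [587.5, 7.1, 219.5]
ee_rot: [3.14, -0.07, -0.0]
wrist_force: [0.4, 0.6, -3.4]
finger_gap: 0.132
t 8.525 p [587.54   7.1  219.51] grasp [587.52   7.05  72.51] jawyaw -2.56 z [-2.e-04 -4.e-04 -1.e+00] gap 11.66 F [ 0.44  0.56 -3.36] T [-0.012 -0.078  0.018] q [-0.189  0.634  1.44  -0.     1.068 -0.144]
d mm [-0.04033015 -0.10119015  2.49451683] frac [-0.0001 -0.0003  0.0083] turn deg -0.03737710218305779 [ 0.0001 -0.0001 -0.0002]
```

The underside is 4 mm below tip height with no contact, so the pins are apparently in both holes. I'll continue down.

```bash
python3 -m crank '0 0 -0.005 0 0 0;0 0 -0.005 0 0 0'; python3 -m crank '0 0 -0.005 0 0 0;0 0 -0.005 0 0 0';python3 -m crank '0 0 -0.005 0 0 0;0 0 -0.005 0 0 0'; python3 st.py 587.5 7 62.5 -2.6
```

```text
clock: 8.78
tool_pos: [587.5, 7.1, 217.9]
ee_rot: [3.14, -0.07, -0.001]
wrist_force: [-0.2, 0.3, -3.2]
finger_gap: 0.13
clock: 9.02
tool_pos: [587.5, 7.1, 216.2]
ee_rot: [3.141, -0.07, -0.001]
wrist_force: [-0.4, -0.4, -2.6]
finger_gap: 0.131
clock: 9.28
tool_pos: [587.5, 7.1, 214.6]
ee_rot: [3.141, -0.07, -0.001]
wrist_force: [0.2, -0.4, -2.6]
finger_gap: 0.133
t 9.275 p [587.45   7.1  214.56] grasp [587.32   7.07  67.56] jawyaw -2.57 z [-9.e-04 -2.e-04 -1.e+00] gap 11.76 F [ 0.19 -0.39 -2.63] T [ 0.008 -0.146  0.08 ] q [-0.189  0.64   1.445 -0.     1.058 -0.144]
d mm [ 0.0451101  -0.10020334 -5.06388104] frac [ 0.0002 -0.0003 -0.0169] turn deg -0.03436185605252717 [ 0.0001 -0.0003 -0.0002]
```

```bash
python3 -m crank '0 0 -0.005 0 -0.0003 0;0 0 -0.005 0 -0.0003 0'; python3 -m crank '0 0 -0.004 0 0 0;0 0 -0.004 0 0 0';python3 -m crank '0 0 -0.003 0 0 0;0 0 -0.003 0 0 0'; python3 st.py 587.5 7 62.5 -2.6
```

```text
clock: 9.52
tool_pos: [587.4, 7.1, 212.9]
ee_rot: [3.141, -0.07, -0.0]
wrist_force: [0.1, 0.4, -3.1]
finger_gap: 0.135
clock: 9.78
tool_pos: [587.4, 7.1, 211.6]
ee_rot: [3.141, -0.07, -0.001]
wrist_force: [0.2, 0.3, -1.5]
finger_gap: 0.128
clock: 10.02
tool_pos: [587.4, 7.1, 210.6]
ee_rot: [3.141, -0.07, -0.001]
wrist_force: [1.0, 0.1, -3.6]
finger_gap: 0.132
t 10.025 p [587.4    7.09 210.64] grasp [587.32   7.07  63.64] jawyaw -2.57 z [-5.e-04 -1.e-04 -1.e+00] gap 11.6 F [ 1.04  0.14 -3.56] T [ 0.008 -0.052  0.044] q [-0.189  0.646  1.448 -0.     1.048 -0.144]
d mm [ 0.10419223 -0.0934446  -1.14026171] frac [ 0.0003 -0.0003 -0.0038] turn deg -0.0313549318075701 [ 0.     -0.0002 -0.0002]
```

```bash
python3 -m crank '0 0 -0.002 0 0 0;0 0 -0.002 0 0 0'; python3 st.py|cut -c1-190; python3 -m crank '0 0 -0.002 0 0 0;0 0 -0.002 0 0 0';python3 st.py|cut -c1-190; python3 -m crank '0 0 -0.002 0 0 0;0 0 -0.002 0 0 0'; python3 st.py 587.5 7 62.5 -2.6
```

```text
clock: 10.28
tool_pos: [587.4, 7.1, 210.0]
ee_rot: [3.141, -0.07, -0.001]
wrist_force: [0.1, -1.0, -3.1]
finger_gap: 0.133
t 10.275 p [587.37   7.12 210.  ] grasp [587.27   7.11  63.  ] jawyaw -2.57 z [-7.e-04 -1.e-04 -1.e+00] gap 11.74 F [ 0.05 -1.05 -3.06] T [-0.073 -0.06  -0.037] q [-0.189  0.646  1.449 -0.  
clock: 10.52
tool_pos: [587.4, 7.1, 209.5]
ee_rot: [3.141, -0.07, -0.001]
wrist_force: [-1.9, -0.3, -0.9]
finger_gap: 0.136
t 10.525 p [587.37   7.12 209.53] grasp [587.3    7.1   62.53] jawyaw -2.56 z [-5.e-04 -2.e-04 -1.e+00] gap 11.95 F [-1.89 -0.28 -0.87] T [-0.074  0.015 -0.011] q [-0.189  0.647  1.449 -0.  
clock: 10.78
tool_pos: [587.3, 7.1, 209.5]
ee_rot: [3.141, -0.07, -0.0]
wrist_force: [-3.1, -0.1, 5.5]
finger_gap: 0.133
t 10.775 p [587.33   7.14 209.54] grasp [587.32   7.09  62.54] jawyaw -2.56 z [-0.e+00 -3.e-04 -1.e+00] gap 11.74 F [-3.05 -0.15  5.54] T [0.045 0.405 0.004] q [-0.189  0.647  1.449 -0.     1.045 -0.144]
d mm [ 0.17170519 -0.13815866 -0.03611313] frac [ 0.0006 -0.0005 -0.0001] turn deg -0.03837036711416886 [ 0.0001 -0.     -0.0002]
```

The plate touched down at grasp z 62.5, which puts the underside at 34.5, exactly the deck height. Now I'll slide gently along the fixture's +x.

```bash
python3 -m crank '0.003 0 0 0 0 0;0.007 -0.0003 0 0 0 0;0.011 -0.0005 0 0 0 0;0.015 -0.0007 0 0 0 0;0.019 -0.0009 0 0 0 0'; python3 st.py |cut -c1-250
```

```text
clock: 11.4
tool_pos: [592.8, 6.9, 209.5]
ee_rot: [3.141, -0.07, -0.002]
wrist_force: [-5.4, 0.3, 4.2]
finger_gap: 0.135
t 11.4 p [592.84   6.89 209.54] grasp [592.68   6.86  62.54] jawyaw -2.56 z [-1.2e-03 -2.0e-04 -1.0e+00] gap 11.89 F [-5.39  0.28  4.19] T [-0.002  0.674 -0.073] q [-1.880e-01  6.540e-01  1.432e+00 -1.000e-03  1.056e+00 -1.430e-01]
```

```bash
python3 -m crank '0.005 -0.0003 0 0 0 0;0.01 -0.0005 0 0 0 0;0.015 -0.0007 0 0 0 0;0.02 -0.0009 0 0 0 0;0.025 -0.0011 0 0 0 0'; python3 st.py |cut -c1-250
python3 -c "
import pickle
from h import *
t=pickle.load(open('top0.pkl','rb'))
# bed near corners & far bolts from c1 crop (5x)
q=lambda p:(235+(p[0]+.5)/5-.5,175+(p[1]+.5)/5-.5)
for p,z in(((48,308),10),((310,318),10),((82,60),10),((311,72),10),((72,52),10),((325,66),10),((120,50),30),((270,57),30)):print(p,np.round(onz(t,*q(p),z),1))"
```

```text
clock: 12.02
tool_pos: [600.2, 6.6, 209.5]
ee_rot: [3.141, -0.07, -0.004]
wrist_force: [-4.4, 0.5, 4.5]
finger_gap: 0.135
t 12.025 p [600.18   6.57 209.53] grasp [599.83   6.54  62.53] jawyaw -2.56 z [-2.4e-03 -2.0e-04 -1.0e+00] gap 11.85 F [-4.45  0.49  4.51] T [-0.043  0.647 -0.076] q [-1.86e-01  6.64e-01  1.41e+00 -1.00e-03  1.07e+00 -1.41e-01]
(48, 308) [520.   80.6  10. ]
(310, 318) [516.6 -59.3  10. ]
(82, 60) [656.6  65.7  10. ]
(311, 72) [651.6 -59.   10. ]
(72, 52) [661.   71.2  10. ]
(325, 66) [655.  -66.5  10. ]
(120, 50) [657.4  44.3  30. ]
(270, 57) [654.6 -36.2  30. ]
```

```bash
python3 -m crank '0.005 -0.0003 0 0 -0.0003 0;0.01 -0.0005 0 0 -0.0006 0;0.015 -0.0007 0 0 -0.0006 0;0.019 -0.0009 0 0 -0.0006 0'; python3 st.py |cut -c1-250; python3 -m crank '0.003 -0.0001 0 0 0 0;0.006 -0.0002 0 0 0 0;0.009 -0.0004 0 0 0 0';python3 st.py |cut -c1-250
```

```text
clock: 12.52
tool_pos: [605.7, 6.3, 209.5]
ee_rot: [3.141, -0.07, -0.003]
wrist_force: [-5.6, -0.1, 4.5]
finger_gap: 0.128
t 12.525 p [605.71   6.3  209.53] grasp [605.48   6.27  62.53] jawyaw -2.56 z [-1.6e-03 -2.0e-04 -1.0e+00] gap 11.26 F [-5.63 -0.08  4.47] T [ 0.011  0.7   -0.048] q [-1.850e-01  6.720e-01  1.393e+00 -1.000e-03  1.079e+00 -1.400e-01]
clock: 12.9
tool_pos: [608.2, 6.2, 209.6]
ee_rot: [3.141, -0.07, -0.004]
wrist_force: [-5.3, 0.7, 3.0]
finger_gap: 0.127
t 12.9 p [608.23   6.17 209.55] grasp [607.84   6.15  62.55] jawyaw -2.56 z [-2.7e-03 -2.0e-04 -1.0e+00] gap 11.2 F [-5.3   0.71  2.95] T [-0.031  0.696  0.018] q [-1.840e-01  6.750e-01  1.385e+00 -1.000e-03  1.084e+00 -1.390e-01]
```

```bash
python3 -m crank '0.003 -0.0001 0 0 -0.0003 0;0.006 -0.0002 0 0 -0.0006 0'; python3 st.py |cut -c1-200; python3 -m crank '0.003 -0.0001 0 0 0 0;0.006 -0.0003 0 0 0 0';python3 st.py |cut -c1-200
```

```text
clock: 13.15
tool_pos: [609.8, 6.1, 209.5]
ee_rot: [3.141, -0.07, -0.003]
wrist_force: [-4.8, 0.4, 3.7]
finger_gap: 0.135
t 13.15 p [609.84   6.09 209.52] grasp [609.55   6.07  62.52] jawyaw -2.56 z [-2.e-03 -2.e-04 -1.e+00] gap 11.94 F [-4.78  0.42  3.73] T [-0.082  0.693  0.007] q [-1.840e-01  6.770e-01  1.380e+00 -1.0
clock: 13.4
tool_pos: [611.5, 6.0, 209.5]
ee_rot: [3.141, -0.07, -0.005]
wrist_force: [-4.7, -0.2, 4.0]
finger_gap: 0.134
t 13.4 p [611.47   6.02 209.52] grasp [611.02   6.    62.52] jawyaw -2.55 z [-3.e-03 -1.e-04 -1.e+00] gap 11.81 F [-4.69 -0.19  4.04] T [ 0.025  0.712 -0.014] q [-1.830e-01  6.800e-01  1.374e+00 -1.00
```

```bash
for i in 1; do python3 -m crank '0.003 -0.0001 0 0 -0.0004 0;0.005 -0.0002 0 0 -0.0008 0'; done; python3 st.py |cut -c1-200; python3 -m crank '0.003 -0.0001 0 0 0 0;0.005 -0.0002 0 0 0 0';python3 st.py |cut -c1-200
```

```text
clock: 13.65
tool_pos: [612.8, 5.9, 209.5]
ee_rot: [3.141, -0.07, -0.003]
wrist_force: [-4.2, -0.4, 4.0]
finger_gap: 0.132
t 13.65 p [612.8    5.93 209.52] grasp [612.56   5.91  62.52] jawyaw -2.56 z [-1.6e-03 -1.0e-04 -1.0e+00] gap 11.64 F [-4.22 -0.38  3.96] T [-0.047  0.672 -0.002] q [-0.183  0.681  1.371 -0.     1.091
clock: 13.9
tool_pos: [614.1, 5.9, 209.6]
ee_rot: [3.141, -0.07, -0.004]
wrist_force: [-5.2, -0.6, 3.7]
finger_gap: 0.133
t 13.9 p [614.13   5.87 209.55] grasp [613.74   5.86  62.55] jawyaw -2.55 z [-2.6e-03 -1.0e-04 -1.0e+00] gap 11.7 F [-5.21 -0.56  3.69] T [-0.05   0.674  0.012] q [-1.830e-01  6.830e-01  1.366e+00 -1.
```

```bash
python3 -m crank '0.003 -0.0001 0 0 -0.0004 0;0.005 -0.0002 0 0 -0.0008 0'; python3 st.py |cut -c1-200; python3 -m crank '0.003 -0.0001 0 0 0 0;0.005 -0.0002 0 0 0 0';python3 st.py |cut -c1-200;python3 -m crank '0.003 -0.0001 0 0 0 0;0.005 -0.0002 0 0 -0.0004 0';python3 st.py |cut -c1-200
```

```text
clock: 14.15
tool_pos: [615.2, 5.9, 209.5]
ee_rot: [3.141, -0.07, -0.004]
wrist_force: [-8.7, 0.1, 6.1]
finger_gap: 0.13
t 14.15 p [615.23   5.85 209.52] grasp [614.88   5.85  62.52] jawyaw -2.55 z [-0.0024 -0.     -1.    ] gap 11.48 F [-8.65  0.05  6.1 ] T [-0.108  1.314  0.026] q [-1.830e-01  6.850e-01  1.363e+00 -1.0
clock: 14.4
tool_pos: [615.9, 5.8, 209.5]
ee_rot: [3.141, -0.07, -0.01]
wrist_force: [-11.9, -0.1, 8.9]
finger_gap: 0.129
t 14.4 p [615.92   5.84 209.54] grasp [614.99   5.85  62.54] jawyaw -2.54 z [-6.3e-03  1.0e-04 -1.0e+00] gap 11.38 F [-11.94  -0.1    8.91] T [-0.131  1.679 -0.064] q [-1.820e-01  6.860e-01  1.360e+00
clock: 14.65
tool_pos: [616.5, 5.8, 209.6]
ee_rot: [3.141, -0.069, -0.015]
wrist_force: [-14.1, -0.2, 9.1]
finger_gap: 0.131
t 14.65 p [616.47   5.82 209.56] grasp [615.06   5.84  62.57] jawyaw -2.53 z [-9.6e-03  2.0e-04 -1.0e+00] gap 11.56 F [-14.07  -0.22   9.15] T [-0.168  1.891 -0.051] q [-0.182  0.687  1.357 -0.002  1.
```

At grasp x≈615 motion stops and the force rises to −14 N, so this is the end stop. I'll relax the tool upright before letting go.

```bash
python3 -m crank '-0.0025 0 0 0 -0.0015 0;-0.0043 0 0 0 -0.003 0;-0.0043 0 0 0 -0.003 0;-0.0043 0 0 0 -0.003 0'; python3 st.py |cut -c1-250;python3 - <<'E'
from h import *
for n in("scene","top"):
    s=snapshot(n);c=s["color"]
    x0,y0,x1,y1=(200,140,340,245) if n=="scene" else (225,170,325,245)
    cv2.imwrite(f"pics/d_{n}.png",cv2.resize(c[y0:y1,x0:x1],None,fx=5,fy=5,interpolation=cv2.INTER_CUBIC))
E
```

```text
clock: 15.15
tool_pos: [615.0, 5.8, 209.5]
ee_rot: [-3.141, 0.069, 0.002]
wrist_force: [-5.4, -1.4, 4.0]
finger_gap: 0.131
t 15.15 p [615.     5.78 209.53] grasp [614.83   5.81  62.53] jawyaw -2.53 z [-1.2e-03  2.0e-04 -1.0e+00] gap 11.54 F [-5.38 -1.41  4.01] T [-0.104  0.703 -0.029] q [-0.183  0.684  1.364  0.     1.095 -0.139]
```

View pics/d_scene.png

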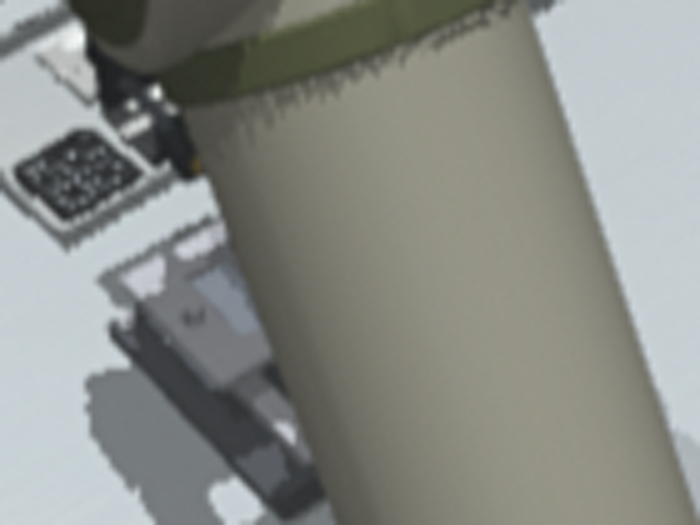

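The picture shows the plate flat on the carriage at the stop, with a pin visible in the hole at about (195,315) in the crop. Now I'll release and retreat straight up.

```bash
python3 -m crank '0 0 0 0 0 0;0 0 0 0 0 0' 5 5; python3 st.py|cut -c1-230; python3 -m crank '0 0 0 0 0 0;0 0 0 0 0 0;0 0 0 0 0 0;0 0 0 0 0 0' 40; python3 st.py|cut -c1-230
```

```text
clock: 15.5
tool_pos: [615.0, 5.8, 209.5]
ee_rot: [-3.141, 0.069, 0.002]
wrist_force: [-4.1, 0.2, 3.7]
finger_gap: 0.134
t 15.5 p [615.     5.79 209.52] grasp [614.81   5.82  62.52] jawyaw -2.53 z [-1.3e-03  2.0e-04 -1.0e+00] gap 11.78 F [-4.07  0.17  3.67] T [-0.054  0.546  0.028] q [-0.183  0.684  1.364 -0.     1.095 -0.139]
clock: 16.0
tool_pos: [615.1, 5.8, 209.5]
ee_rot: [-3.141, 0.069, 0.002]
wrist_force: [0.1, -0.0, -0.6]
finger_gap: 0.452
t 16.0 p [615.08   5.79 209.49] grasp [614.92   5.82  62.49] jawyaw -2.53 z [-1.1e-03  2.0e-04 -1.0e+00] gap 39.83 F [ 0.1  -0.05 -0.62] T [-0.061 -0.069 -0.046] q [-0.183  0.684  1.364 -0.     1.095 -0.139]
```

```bash
python3 -m crank '0 0 0.02 0 0 0;0 0 0.1 0 0 0;0 0 0.25 0 0 0;0 0 0.4 0 0 0;0 0 0.5 0 0 0'; python3 -m crank '0 -0.1 0 0 0 0;-0.05 -0.25 0 0 0 0;-0.1 -0.45 0 0 0 0;-0.2 -0.6 0 0 0 0;-0.3 -0.8 0 0 0 0';python3 -m crank '-0.1 -0.1 0 0 0 0;-0.2 -0.2 0 0 0 0;-0.3 -0.3 0 0 0 0;-0.3 -0.3 0 0 0 0'; python3 st.py
python3 - <<'E'
from h import *
import pickle
for n in("scene","top"):
    s=snapshot(n);c=s["color"];pickle.dump(s,open(n+"1.pkl","wb"))
    cv2.imwrite(f"pics/e_{n}.png",c)
    x0,y0,x1,y1=(210,160,400,250) if n=="scene" else (235,175,310,250)
    cv2.imwrite(f"pics/ec_{n}.png",cv2.resize(c[y0:y1,x0:x1],None,fx=4 if n=="scene" else 6,fy=4 if n=="scene" else 6,interpolation=cv2.INTER_CUBIC))
E
```

```text
clock: 16.62
tool_pos: [614.9, 5.9, 362.3]
ee_rot: [3.141, -0.069, 0.003]
wrist_force: [-1.2, -0.7, -0.3]
finger_gap: 0.456
clock: 17.25
tool_pos: [525.8, -231.1, 362.9]
ee_rot: [3.14, -0.068, 0.004]
wrist_force: [0.1, -1.1, 0.6]
finger_gap: 0.456
clock: 17.75
tool_pos: [434.4, -322.6, 363.3]
ee_rot: [3.14, -0.074, 0.004]
wrist_force: [-0.7, 0.3, 0.2]
finger_gap: 0.452
t 17.75 p [ 434.39 -322.62  363.34] grasp [ 434.79 -322.81  216.34] jawyaw -2.69 z [ 0.0027 -0.0013 -1.    ] gap 39.78 F [-0.72  0.32  0.23] T [-0.026 -0.063  0.035] q [-8.580e-01  3.980e-01  1.394e+00  1.000e-03  1.346e+00 -8.110e-01]
```

View pics/e_scene.png

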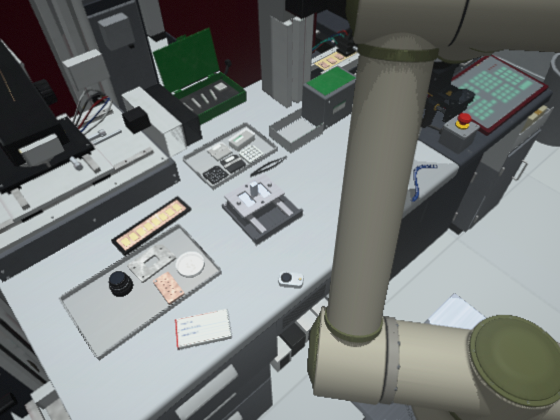

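View pics/ec_scene.png

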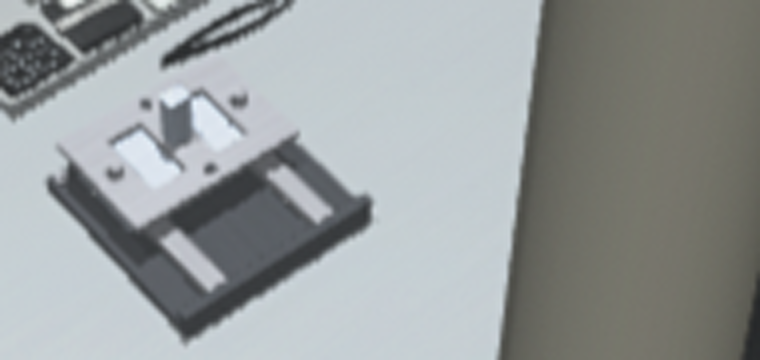

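View pics/ec_top.png

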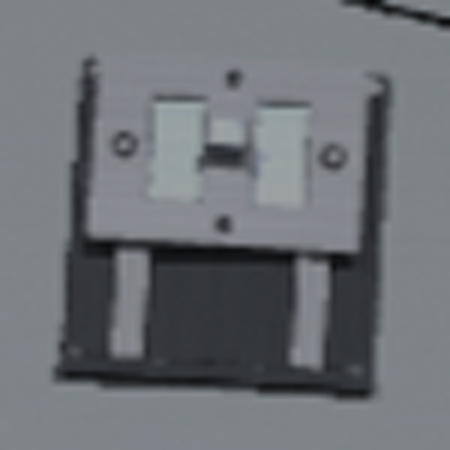

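The crops show both pins inside their holes, at (123,145) and (333,156), and the plate parallel to the bed. The tweezers and other items lie as before. One numeric check, then I'll hand in.

Run:
```python
from h import *
import pickle
t=pickle.load(open("top1.pkl","rb"));s=pickle.load(open("scene1.pkl","rb"))
q=lambda p:(235+(p[0]+.5)/6-.5,175+(p[1]+.5)/6-.5)
S=[onz(t,*q(p),40.5)[:2] for p in((234,78),(223,224))];H=[onz(t,*q(p),44)[:2] for p in((123,145),(333,156))]
print("mid",sum(S)/2,sum(H)/2,"len",np.hypot(*(S[0]-S[1])),np.hypot(*(H[0]-H[1])))
print("near bed edge",onz(t,*q((60,376)),5),onz(t,*q((372,393)),5))
a=pickle.load(open("top0.pkl","rb"))["color"];d=cv2.absdiff(a,t["color"]).max(2)
for n,(x0,y0,x1,y1) in dict(boat=(155,148,232,178),tweez=(290,168,336,184),loupe=(232,272,255,296),tray=(302,276,330,304)).items():print(n,int((d[y0:y1,x0:x1]>25).sum()))
```

```text
mid [614.07267283   5.72868012] [613.35583185   5.93958295] len 66.10869835707935 92.48179418162334
near bed edge [517.95452911  79.84545469   5.        ] [512.23336528 -59.47415242   5.        ]
boat 0
tweez 0
loupe 260
tray 110
```

Run:
```python
import pickle,cv2,numpy as np
a=pickle.load(open("top0.pkl","rb"))["color"];b=pickle.load(open("top1.pkl","rb"))["color"]
f=lambda i:cv2.resize(i[260:310,225:340],None,fx=5,fy=5)
cv2.imwrite("pics/cmp.png",np.vstack([f(a),f(b)]))
```

```text
(no output)
```

View pics/cmp.png

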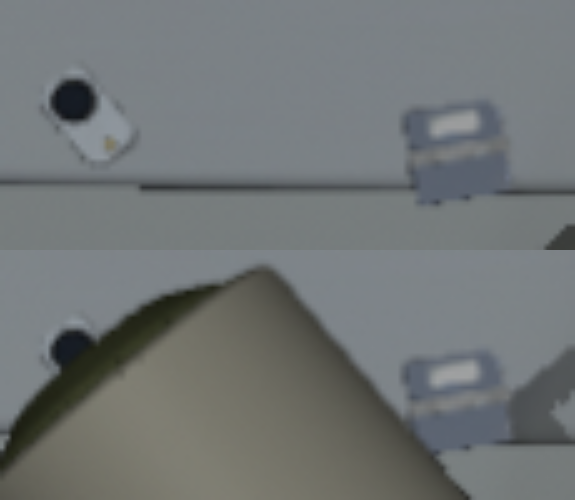

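The difference is only the arm covering the view. The loupe at (72,350) and the tray at (457,395) haven't moved.

```bash
python3 -c "
from station import *
print(hand_in(),observe()['clock'])"
```

```text
the job is handed in; nothing more can be done
the job is handed in; nothing more can be done
```

The plate is hanging on both carriage pins, flat on the deck, and the carriage is home against its stop; I've handed the job in. It took about 18 s of the 66 s.

- **Hanging:** I gripped the plate by its rib at 40 N. It went down over both pins without catching on them. It touched the deck with the underside at 34.5 mm, exactly deck height.
- **Sliding:** I pushed it about 27.5 mm away from the robot at roughly 5 N. At the stop it no longer moved and the force rose to 14 N. I eased the push, let go and backed the arm off.
- **Last checks:** Both pins show inside their holes. The plate centre measures x ≈ 614 in the picture and 614.9 from the arm at release. Home worked out from the bed's near edge is about 613, which agrees within the camera's 2 mm accuracy. The highest force in my readings was about 14 N sideways and 9 N vertically, but I only read it at the end of each move.
- **Other items:** The boat and tweezers show no change in the pictures. The arm partly covered the loupe and die tray in the last top view. The parts still visible are where they were.
- **Disagreement:** While pressing on the stop, the tool leaned about 0.01 rad. I set it upright again before letting go.

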